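Slide a label holder home behind the shelf lip and hold it against its clip

TASK

Stand the label holder's foot in the label channel behind the shelf's front lip, clear of the clip station's mouth and with the card facing the front of the shelf. Then slide it along the channel into the mouth, foot under the overhanging ledges, until it stops fully home against the spring clip. The clip pushes it back out, so finish with the gripper still holding the holder pressed home; leave the bottle, the jar, the tape roll and the screw tray where they are.

Things in the scene. Friction and masses are not known exactly. Their poses are not given: they have to be found in the camera images.
- label_holder: Loose grey plastic holder, upside-down T seen end-on, stands upright on the bench right of the shelf, ~0.12 kg. Foot 18 (x) x 90 (y) x 10 mm high; upright plate 8 mm thick (x), 80 long (y), top 75 mm above the underside. Origin: centre of foot's underside; z up. White card on its -x side, which starts roughly facing the robot. Grip the plate across its thickness from above.
- card_face (a point): Middle of the white card, on the holder's -x face, 4 mm from the plate's middle plane, 42 mm above the underside. Same axes as the holder.
- shelf: Fixed grey bench-top shelf, deck 80 mm above bench, 400 long. Origin: on the bench under the middle of the channel; x away from its front (front faces the robot), y along it to the robot's left. Channel along y at x = 0, open-ended: floor is the deck, between steel front lip and like rear rib, 22 mm apart, 10 mm high, tops flared out to 15.5 mm over the floor. Deck clear 80 mm behind it.
- station: Fixed aluminium clip station over the channel, turned as the shelf: 95 long, 53 wide, black end block 26 mm high at its far end (y 72 to 95). Origin: on channel floor, middle line, at the open mouth; +y (robot's left) leads in. Two ledges overhang the channel from y = 0 to 72, underside 13, top 17 mm above the floor, 14 mm slit between for the plate. 160 mm of open channel before the mouth.
- home_stop (a point): In the station, y = 62 mm from the mouth, on the middle line, 5 mm above the floor: the plane of the two steel shoulders that the leading end of the foot butts against when fully home (the holder's origin is then 17 mm past the mouth).
- price_clip (a joint): Black spring clip block, 8 mm wide, on the middle line in the station, pushed along +y by the leading end of the foot. 0 = at rest, its face 50 mm past the mouth; 0.012 = holder fully home against the shoulders. It pushes back with about 4 N at first touch and 8.8 N when home, and drives the holder out again if let go.
- tape_roll: Loose roll of tape, 90 mm across, 24 mm high, flat on the bench left of the shelf. Origin: centre of underside. Leave alone.
- bottle: Loose drink bottle, 62 mm across, 190 mm high, on the bench at the robot's left. Origin: centre of underside. Leave alone.
- jar: Loose glass jar, 54 mm across, 65 mm high, on the shelf deck well behind the channel. Origin: centre of underside. Leave alone.
- screw_tray: Loose cardboard tray of bolts, 70 x 100 x 35 mm, on the shelf deck well behind the channel. Origin: centre of underside. Leave alone.
Mind the look-alikes: they are no part of the job. What is shaped like the label_holder but orange is not meant.

How it is judged:
By the outcome, as a careful person would: the job done as asked, in the order asked, and still so for the second after the job is handed in, while the arm keeps its last pose, push and grip.
It also fails if it takes over 38 s, if anything falls off the work surface, if the arm or the gripper's body presses on something with over 40 N, if the wrist force passes 120 N, or if a joint passes its speed limit or range.

ROBOT

A 6-joint arm with a two-finger parallel gripper is mounted at the origin on the work surface. World frame = base frame: x ahead of the robot, y to its left, z up, the work surface at z = 0. Lengths are in m, angles in degrees, forces in N, time in s.
With the tool pointing down it reaches from about 0.35 to 0.875 m from the base axis. Payload 4.2 kg.
Tool frame: the origin (TCP) lies on the centre line of the jaws, within the pads' length; the fingertips stand tip_reach ahead of it and the grasp point (between the pads) is the TCP (tip_reach is the distance from the TCP to the fingertips, in m); z points along the fingers, y is the line along which they close (so a half turn about z gives the same grasp; the last joint's range is limited). The gripper opens to 87 mm and grips with 3 to 60 N. Pads are 19 mm wide; open, the fingers measure 117 mm over their backs; the gripper's body (75 mm by 190 mm) begins 51 mm behind the grasp point.
Start: joints at [-51.933, 22.042, 0.453, 0, -68.411, -14.817], TCP at [0.247, -0.574, 0.242] pointing down, gripper open.
Joint ranges: [-179.83, 179.83], [-69.29, 118.12], [-61.27, 80.66], [-181.25, 117.63], [-171.15, -9.14], [-177.46, 177.46]. Speed limits (degrees/s): [159.86, 159.86, 180, 180, 180, 180].

INTERFACE

Orientations are given as a 3x3 rotation matrix whose columns are the frame's x, y, z axes.
In Python, from station import sense, capture, finish_job, tip_reach gives the robot as it stands.
- The arm moves only by the tool arm_command, never from a script. Its argument "deltas" is a list of rows, each a list of 7 numbers: the turn, a rotation vector about the tool's x, y, z in rad, then the shift along the tool's x, y, z in cm, then the closure, from -1 (fully open) to 1 (shut), so that 0 is half open. In form: [[rx, ry, rz, dx, dy, dz, hand], ...]. A call has 1 to 8 rows; each row is the pose to reach, as a shift and turn from the pose commanded when the call began, along the tool's axes at that moment; what a row does not reach only later rows make up. A row lasts 1/12 s, in which the tool goes at most 41.7 mm and 7.16 degrees, less where a joint would pass 70% of its speed; a pose out of reach is approached as far as the arm can. A call with a gripper value outside its range is refused whole. The fingers move at their own pace and stop on an object; the grip force is fixed at half the most. Time passes only in rows, so rows that repeat a pose let the fingers close. It gives the time, the measured TCP pose, the force, the opening and the grip force at its end, in the units of the state.
- sense(): the state, without advancing time (a new reading comes with each control period).
- capture(name): name is "scene" or "top" or "wrist"; returns a dict with "pixels" (480x640x3 uint8, blue, green, red), "fovy" (degrees; the focal length in pixels is half the picture's height over the tangent of half this angle, whatever the lens; pixels are square), "cx", "cy" (the principal point, pixels), "rvec" (rotation vector, rad) and "tvec" (3), from world to camera coordinates, as OpenCV has them. Camera axes: x right, y down, z forward; pixel columns grow to the right and rows downward; lengths in m; the calibration is good to about 2 mm. A picture is of the moment at which its call begins. There is no depth.
- finish_job(): hands the job in; it is judged then, once.
The state is a dict: "time_s": time; "joints": joint angles; "joint_velocities": joint speeds; "effort": joint torques, N m; "tcp_pos": TCP position; "ee_rot": TCP orientation; "wrist_force": force on the tool from outside, world axes, zero at the start; "moment": the same for the moment, N m; "gripper_width": opening from 0.0 (shut) to 1.0 (fully open); "gripper_force": force on a finger pad.
Only numpy, scipy, OpenCV 4.12 (cv2) and the standard library are available. Lean on these libraries where they do the work, as an engineer would, in place of code of your own. Each camera call takes 0.05 s, during which the arm holds its last target. There are 200 camera calls.

## Working session

There is one attempt and no reset: what is moved stays moved. The work goes in short steps, Python scripts to look and compute and a tool call to move; the robot and the scene stay as the last step left them, time stands still between calls to the robot, and variables do not carry over. Pictures are saved under pics/ and viewed, at most 10 in all, crops included, and the job is handed in when it is done.

Besides the shell and the picture viewer there is one more tool, called after "Emit:" by a JSON object that holds its "api" and its "payload". arm_command: Moves the arm, as the interface text tells. Its arguments: {"type":"object","properties":{"deltas":{"type":"array"}},"required":["deltas"]}

```bash
mkdir -p pics; cat > h.py <<'E'
import numpy as np, cv2
from station import sense, capture, finish_job, tip_reach
def save(c,n): cv2.imwrite('pics/%s.png'%n,c['pixels'])
def cam(c):
    f=240/np.tan(np.radians(c['fovy'])/2)
    K=np.array([[f,0,c['cx']],[0,f,c['cy']],[0,0,1]]); R=cv2.Rodrigues(np.array(c['rvec'],float))[0]
    return K,R,np.array(c['tvec'],float).ravel()
def ray(c,uv,z):
    K,R,t=cam(c); uv=np.atleast_2d(np.array(uv,float))
    d=(R.T@np.linalg.inv(K)@np.c_[uv,np.ones(len(uv))].T).T; o=-R.T@t
    return o+d*((z-o[2])/d[:,2])[:,None]
def proj(c,P):
    K,R,t=cam(c); p=(K@(R@np.atleast_2d(P).T+t[:,None])).T; return p[:,:2]/p[:,2:]
E
python3 - <<'E'
from h import *
print(tip_reach,sense())
for n in('scene','top'):
    c=capture(n); save(c,n+'0'); K,R,t=cam(c); print(n,K[0,0],c['cx'],c['cy'],-R.T@t,R)
E
```

```text
0.019 {'time_s': 0.0, 'joints': array([-5.19329315e+01,  2.20913896e+01,  3.79536418e-01, -2.97548595e-02,
       -6.84106143e+01, -1.48161350e+01]), 'joint_velocities': array([-0.00537032,  0.06417375, -0.06089112, -0.10718214, -0.02779474,
       -0.00557643]), 'effort': array([-4.53357634e-04, -3.90662599e+01,  1.87403977e+01,  4.21992168e+00,
        1.09994930e-02, -2.03876466e-04]), 'tcp_pos': array([ 0.24652025, -0.57371629,  0.24044929]), 'ee_rot': array([[-9.18860360e-01, -3.94581753e-01, -9.37721372e-04],
       [-3.94582859e-01,  9.18858229e-01,  1.98050295e-03],
       [ 8.01626732e-05,  2.18981443e-03, -9.99997599e-01]]), 'wrist_force': array([0.32411495, 0.77281808, 0.57893153]), 'moment': array([0.04309775, 0.00428265, 0.02688557]), 'gripper_force': 0.0, 'gripper_width': 1.001872664442289}
scene 454.5504895473611 319.83419884139124 245.40059485642126 [ 0.99442709 -0.17539998  0.77863064] [[ 0.48903292  0.87222593  0.00829102]
 [ 0.7249092  -0.40111325 -0.56001322]
 [-0.48513241  0.27987514 -0.82844218]]
top 618.6132739154348 313.05367262821807 241.56220687645074 [0.31602619 0.0707518  1.6129484 ] [[-4.67792377e-04 -9.99759363e-01  2.19316607e-02]
 [-9.84727253e-01 -3.35784194e-03 -1.74071717e-01]
 [ 1.74103471e-01 -2.16781334e-02 -9.84488720e-01]]
```

View pics/scene0.png

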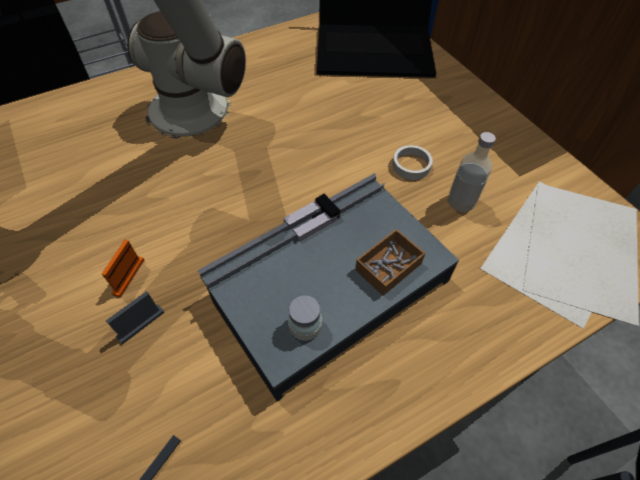

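View pics/top0.png

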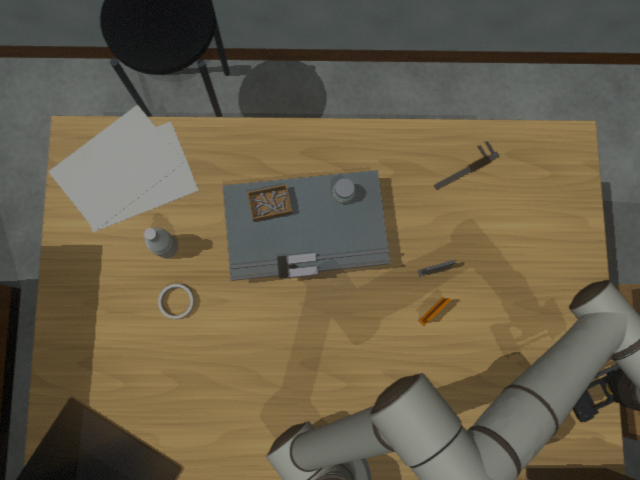

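Scene view: grey holder at (135,315), orange one at (123,268), station at (312,215) with black block on the robot's left. Top view: grey holder at (437,268), orange at (434,311), station (298,265), and a caliper-like tool at (468,170).
Candidates: grey T-holder at top (437,268) is chosen. The orange look-alike at (434,311) and the dark tool at (468,170) are rejected. I'll check with a close crop.

```bash
python3 - <<'E'
from h import *
t=cv2.imread('pics/top0.png'); s=cv2.imread('pics/scene0.png')
a=cv2.resize(t[245:330,405:485],(400,425),interpolation=cv2.INTER_CUBIC)
b=cv2.resize(t[235:285,220:400],(800,222)[:2],interpolation=cv2.INTER_CUBIC)[:,:800]
b=cv2.resize(b,(800,175))
d=cv2.resize(s[280:350,95:175],(400,350),interpolation=cv2.INTER_CUBIC)
im=np.zeros((600,800,3),np.uint8); im[:425,:400]=a; im[:350,400:]=d; im[425:]=b
cv2.imwrite('pics/crop1.png',im)
c=capture('top')
for uv,z in [((437,268),.05),((434,311),.05),((390,262),.08),((230,276),.08),((317,263),.097)]: print(uv,ray(c,uv,z)[0])
E
```

```text
(437, 268) [ 0.52482146 -0.28081646  0.05      ]
(434, 311) [ 0.41526615 -0.26930919  0.05      ]
(390, 262) [ 0.53569981 -0.15611306  0.08      ]
(230, 276) [0.49950698 0.24349144 0.08      ]
(317, 263) [0.5302822 0.0276293 0.097    ]
```

View pics/crop1.png

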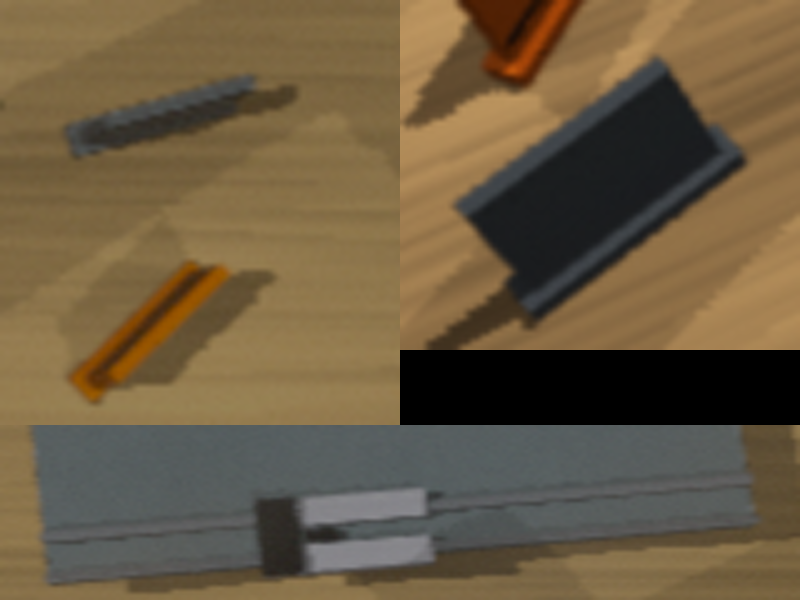

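The crop shows the grey inverted-T holder, card side away from the scene camera and so facing the robot. The station mouth is at top (317,263). Rough poses next, then I'll move over the holder for a close wrist view.

```bash
python3 - <<'E'
from h import *
from scipy.spatial.transform import Rotation as Ro
c=capture('top'); s=capture('scene'); w=capture('wrist'); K,R,t=cam(w)
st=sense(); T=st['ee_rot']; print('wristcam in tool',T.T@(-R.T@t-st['tcp_pos']), (R@T).T, K[0,0])
a=ray(s,[(95+12.5,280+42),(95+53,280+12.8)],.075);print(a, (a[1]-a[0]))
b=ray(c,[(405+15,245+25.3),(405+50.5,245+15.5)],.075);print(b,b[1]-b[0])
# tool target
P=np.array([.525,-.281,.24]); print(T.T@(P-st['tcp_pos'])*100)
v=b[0]-b[1]; print('yaw of holder', np.degrees(np.arctan2(-v[0],v[1])), 'tool yaw y', np.degrees(np.arctan2(T[1,1],T[0,1])))
E
```

```text
wristcam in tool [ 7.37740583e-02 -5.31449551e-05 -1.43327218e-01] [[-1.60258263e-03 -9.62545574e-01 -2.71115197e-01]
 [ 9.99998663e-01 -1.45481502e-03 -7.46010282e-04]
 [ 3.23646435e-04 -2.71116030e-01  9.62546619e-01]] 357.0621451945295
[[ 0.54536739 -0.32358603  0.075     ]
 [ 0.52447443 -0.24788437  0.075     ]] [-0.02089296  0.07570166  0.        ]
[[ 0.51554736 -0.23204187  0.075     ]
 [ 0.54068215 -0.32279465  0.075     ]] [ 0.02513479 -0.09075278  0.        ]
[-37.14141152  15.94228291   0.12993565]
yaw of holder 15.480547007223674 tool yaw y 113.24727615981597
```

```bash
cat >> h.py <<'E'
from scipy.spatial.transform import Rotation as Ro
def Rt(yaw):
    a=np.radians(yaw); y=np.array([np.cos(a),np.sin(a),0]); z=np.array([0,0,-1.]); return np.c_[np.cross(y,z),y,z]
def delta(P,yaw):
    s=sense(); T=s['ee_rot']
    print('rv',Ro.from_matrix(T.T@Rt(yaw)).as_rotvec().round(4),'cm',(T.T@(np.array(P)-s['tcp_pos'])*100).round(2),'pos',s['tcp_pos'].round(4),'yaw',np.degrees(np.arctan2(T[1,1],T[0,1])).round(2),'t',s['time_s'])
E
python3 -c "
from h import *
delta([.532,-.283,.24],195.5)"
```

```text
rv [ 6.0000e-04  4.0000e-04 -1.4356e+00] cm [-37.71  15.48   0.13] pos [ 0.2467 -0.5741  0.2412] yaw 113.25 t 0.3
```

Emit:
{"api": "arm_command", "payload": {"deltas": [[0, 0, -0.12, -3.2, 1.3, 0, -1], [0, 0, -0.24, -6.4, 2.6, 0, -1], [0, 0, -0.36, -9.6, 3.9, 0, -1], [0, 0, -0.48, -12.8, 5.2, 0, -1], [0, 0, -0.6, -16, 6.5, 0, -1], [0, 0, -0.72, -19.2, 7.8, 0, -1], [0, 0, -0.84, -22.4, 9.1, 0, -1], [0, 0, -0.96, -25.6, 10.4, 0, -1]]}}

```text
time_s: 0.97
tcp_pos: [0.4418, -0.3762, 0.2417]
ee_rot: [[-0.198, -0.98, 0.0], [-0.98, 0.198, -0.0], [0.0, -0.0, -1.0]]
wrist_force: [0.1, -0.0, 0.2]
gripper_width: 1.001
gripper_force: 0.0
```

```bash
python3 -c "
from h import *
delta([.532,-.283,.24],195.5)"
```

```text
rv [-2.000e-04 -1.000e-04 -4.695e-01] cm [-10.92  -7.     0.17] pos [ 0.4418 -0.3762  0.2417] yaw 168.6 t 0.9667
```

Emit:
{"api": "arm_command", "payload": {"deltas": [[0, 0, -0.12, -2.8, -1.8, 0, -1], [0, 0, -0.24, -5.6, -3.5, 0, -1], [0, 0, -0.36, -8.4, -5.3, 0, -1], [0, 0, -0.47, -10.9, -7.0, 0, -1], [0, 0, -0.47, -10.9, -7.0, 0, -1], [0, 0, -0.47, -10.9, -7.0, 0, -1]]}}

```text
time_s: 1.47
tcp_pos: [0.5325, -0.2839, 0.2412]
ee_rot: [[0.264, -0.965, -0.001], [-0.965, -0.264, 0.0], [-0.0, 0.001, -1.0]]
wrist_force: [-0.4, -0.3, 0.2]
gripper_width: 0.999
gripper_force: 0.0
```

```bash
python3 -c "
from h import *
c=capture('wrist'); save(c,'wrist1'); delta([.532,-.283,.24],195.5)"
```

```text
rv [ 0.0007  0.0004 -0.0053] cm [-0.15 -0.07  0.13] pos [ 0.5317 -0.2847  0.2413] yaw -164.8 t 1.5167
```

View pics/wrist1.png

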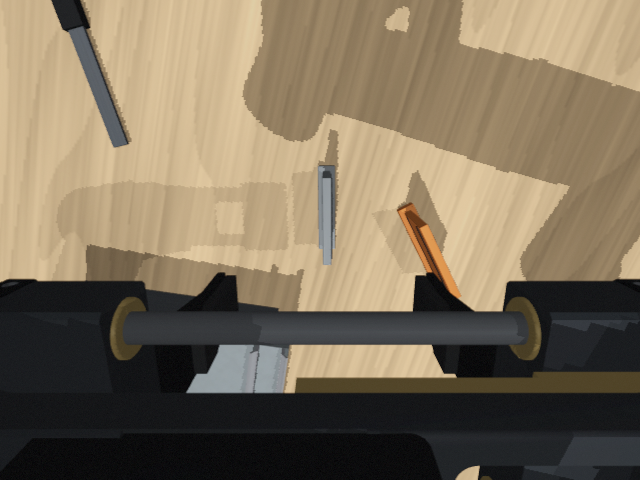

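The holder's plate top runs from about (327,172) to (327,264), centred between the jaws and lined up with the picture columns. The orange one at (430,250) clears the right finger. I'll refine the pose.

```bash
python3 - <<'E'
from h import *
c=capture('wrist'); im=cv2.cvtColor(c['pixels'],cv2.COLOR_BGR2HSV).astype(int)
roi=np.zeros((480,640),bool); roi[155:270,305:350]=1
H,S,V=im[...,0],im[...,1],im[...,2]
m=roi&(H>90)&(H<130)&(S>15)
n,l,st,ce=cv2.connectedComponentsWithStats(m.astype(np.uint8)); i=1+np.argmax(st[1:,4]); print(st[i])
for r in range(162,268,8):
    xs=np.where(l[r]==i)[0]; print(r,xs.min() if len(xs) else 0,xs.max() if len(xs) else 0, V[r,318:340])
E
```

```text
[ 317  167   16   98 1229]
162 0 0 [146 149 154 162 163 159 150 150 150 149 147 144 145 147 149 147 147 147
 179 215 218 216]
170 317 332 [158 158 158 158 158 144 103 103 102 103 103 105 103 104 104 101 126 153
 183 216 214 210]
178 318 332 [141 142 127  85  89  93  96  98  98  98  95  78  76 104 105 101 129 179
 210 210 207 203]
186 318 332 [145 142 136 136 158 158 158 158 159 154 146 131  51  83 103 101 125 150
 155 172 198 196]
194 318 331 [144 143 133 132 158 158 158 159 160 160 158 135  60  80 102 100 120 143
 169 195 194 193]
202 318 332 [144 142 135 135 159 160 160 161 161 161 160 136  58  82 102  97 114 134
 133 161 196 201]
210 318 332 [145 146 136 131 157 159 160 160 161 161 160 139  61  81 102  97 113 133
 163 200 207 209]
218 318 332 [142 145 133 121 155 160 161 162 162 161 160 141  64  80 100  99 156 202
 208 209 210 209]
226 318 332 [145 145 138 133 152 162 162 162 162 162 162 143  74  79 100 101 163 209
 210 207 199 194]
234 318 332 [137 147 140 128 148 163 163 163 163 162 162 145  78 116 163 148 163 205
 198 193 192 191]
242 319 331 [136 147 148 146 151 163 163 163 162 161 163 147  81 117 163 152 165 192
 191 190 190 191]
250 322 329 [205 197 192 174 145 163 163 163 164 163 163 146  81 139 189 191 191 188
 189 190 195 200]
258 322 329 [195 193 192 175 146 168 165 164 164 164 164 150  96 145 190 188 188 192
 197 200 198 193]
266 0 0 [192 194 199 203 205 206 207 206 199 192 189 190 190 186 189 193 197 200
 196 192 194 198]
```

```bash
python3 - <<'E'
from h import *
c=capture('wrist'); g=c['pixels'].max(2).astype(int)
print(g[166:190,325],g[255:270,325])
P=ray(c,[(325.3,181.5),(325.8,264)],.075); print(P, P.mean(0)); v=P[1]-P[0]; print(np.linalg.norm(v)); yaw=np.degrees(np.arctan2(-v[0],v[1])); print(yaw)
q=ray(c,[(321.8,220),(328.8,220)],.075); print(np.linalg.norm(q[1]-q[0]))
delta([*P.mean(0)[:2],.15],180+yaw)
E
```

```text
[ 92  98 103 102 101  93  65  58  59  56  58  58  58 128 155 158 158 158
 159 159 158 157 159 159] [163 164 164 163 164 163 164 164 164 164 176 205 207 204 202]
[[ 0.54133528 -0.32133569  0.075     ]
 [ 0.52127879 -0.24852048  0.075     ]] [ 0.53130703 -0.28492809  0.075     ]
0.07552693163137726
15.399879457563959
0.006222622074954051
rv [ 0.0004  0.0002 -0.0052] cm [-0.06 -0.05  9.15] pos [ 0.531  -0.2856  0.2415] yaw -164.9 t 1.6167
```

Emit:
{"api": "arm_command", "payload": {"deltas": [[0, 0, -0.005, 0, 0, 4, -1], [0, 0, -0.005, 0, 0, 8, -1], [0, 0, -0.005, 0, 0, 12, -1], [0, 0, -0.005, 0, 0, 15, -1], [0, 0, -0.005, 0, 0, 17.5, -1], [0, 0, -0.005, 0, 0, 19, -1], [0, 0, -0.005, 0, 0, 19.7, -1], [0, 0, -0.005, 0, 0, 19.7, -1]]}}

```text
time_s: 2.28
tcp_pos: [0.53, -0.2858, 0.043]
ee_rot: [[0.265, -0.964, -0.003], [-0.964, -0.265, 0.001], [-0.002, 0.003, -1.0]]
wrist_force: [0.3, -0.8, 0.2]
gripper_width: 1.0
gripper_force: 0.0
```

Emit:
{"api": "arm_command", "payload": {"deltas": [[0, 0, 0, 0, 0, 0, 1], [0, 0, 0, 0, 0, 0, 1], [0, 0, 0, 0, 0, 0, 1], [0, 0, 0, 0, 0, 0, 1], [0, 0, 0, 0, 0, 0, 1], [0, 0, 0, 0, 0, 0, 1], [0, 0, 0, 0, 0, 0, 1], [0, 0, 0, 0, 0, 0, 1]]}}

```text
time_s: 2.95
tcp_pos: [0.5317, -0.2851, 0.0447]
ee_rot: [[0.267, -0.964, 0.0], [-0.964, -0.267, -0.0], [0.0, -0.0, -1.0]]
wrist_force: [-0.2, 0.5, -0.5]
gripper_width: 0.476
gripper_force: 0.0
```

Emit:
{"api": "arm_command", "payload": {"deltas": [[0, 0, 0, 0, 0, 0, 1], [0, 0, 0, 0, 0, 0, 1], [0, 0, 0, 0, 0, 0, 1], [0, 0, 0, 0, 0, 0, 1], [0, 0, 0, 0, 0, 0, 1], [0, 0, 0, 0, 0, 0, 1], [0, 0, 0, 0, 0, 0, 1], [0, 0, 0, 0, 0, 0, 1]]}}

```text
time_s: 3.62
tcp_pos: [0.5316, -0.2851, 0.0445]
ee_rot: [[0.267, -0.964, -0.0], [-0.964, -0.267, 0.0], [-0.0, 0.0, -1.0]]
wrist_force: [-0.3, -0.8, 0.4]
gripper_width: 0.089
gripper_force: 30.0
```

Emit:
{"api": "arm_command", "payload": {"deltas": [[0, 0, 0, 0, 0, -2, 1], [0, 0, 0, 0, 0, -5, 1], [0, 0, 0, 0, 0, -9, 1], [0, 0, 0, 0, 0, -13, 1], [0, 0, 0, 0, 0, -17, 1], [0, 0, 0, 0, 0, -21, 1], [0, 0, 0, 0, 0, -25, 1], [0, 0, 0, 0, 0, -25.5, 1]]}}

```text
time_s: 4.28
tcp_pos: [0.5342, -0.2867, 0.3087]
ee_rot: [[0.267, -0.963, 0.014], [-0.964, -0.268, -0.007], [0.01, -0.012, -1.0]]
wrist_force: [0.8, 0.2, 1.6]
gripper_width: 0.091
gripper_force: 30.0
```

```bash
python3 -c "
from h import *
delta([.522,.10,.30],185)"
```

```text
rv [-0.0129 -0.0092  0.1836] cm [-37.6   -9.17   0.59] pos [ 0.5342 -0.2867  0.3087] yaw -164.48 t 4.2833
```

Emit:
{"api": "arm_command", "payload": {"deltas": [[0, 0, 0.02, -2, -0.5, 0, 1], [0, 0, 0.04, -5.5, -1.3, 0, 1], [0, 0, 0.06, -9.5, -2.3, 0, 1], [0, 0, 0.08, -13.5, -3.3, 0, 1], [0, 0, 0.1, -17.5, -4.3, 0, 1], [0, 0, 0.12, -21.5, -5.2, 0, 1], [0, 0, 0.14, -25.5, -6.2, 0, 1], [0, 0, 0.16, -28, -6.9, 0, 1]]}}

```text
time_s: 4.95
tcp_pos: [0.5225, 0.0062, 0.2992]
ee_rot: [[0.111, -0.994, -0.0], [-0.994, -0.111, 0.001], [-0.001, 0.0, -1.0]]
wrist_force: [-0.2, -0.0, -1.5]
gripper_width: 0.087
gripper_force: 30.0
```

Emit:
{"api": "arm_command", "payload": {"deltas": [[0, 0, 0.01, -2.5, -0.6, 0, 1], [0, 0, 0.02, -5, -1.2, 0, 1], [0, 0, 0.02, -7.5, -0.6, 0, 1], [0, 0, 0.02, -9.3, -0.8, 0, 1], [0, 0, 0.02, -9.3, -0.8, 0, 1], [0, 0, 0.02, -9.3, -0.8, 0, 1], [0, 0, 0.02, -9.3, -0.8, 0, 1]]}}

```text
time_s: 5.53
tcp_pos: [0.5209, 0.0961, 0.2992]
ee_rot: [[0.09, -0.996, -0.001], [-0.996, -0.09, -0.0], [0.0, 0.001, -1.0]]
wrist_force: [0.7, -0.8, -1.7]
gripper_width: 0.095
gripper_force: 30.0
```

```bash
python3 -c "
from h import *
delta([.522,.10,.30],185)
c=capture('wrist'); save(c,'wrist2'); import pickle; pickle.dump(c,open('w2.pkl','wb')); delta([.522,.10,.30],185)
t=capture('top'); save(t,'top2')
s=capture('scene'); save(s,'scene2')"
```

```text
rv [ 0.0008 -0.0003  0.0027] cm [-0.38 -0.14 -0.08] pos [0.5209 0.0961 0.2992] yaw -174.85 t 5.5333
rv [ 0.0006 -0.0002  0.002 ] cm [-0.41 -0.13 -0.07] pos [0.521  0.0958 0.2993] yaw -174.89 t 5.5833
```

View pics/wrist2.png

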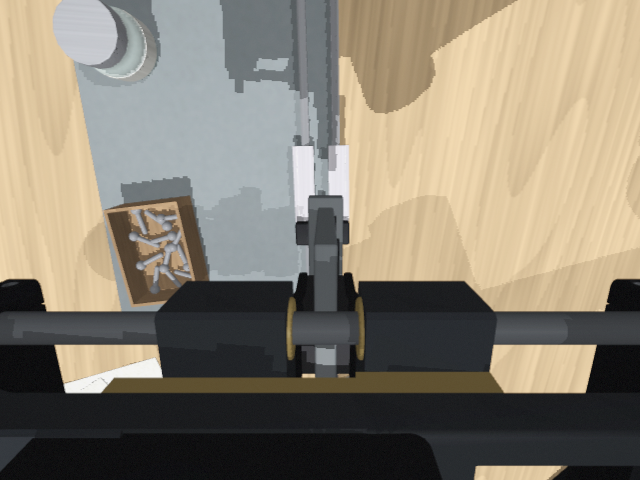

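Wrist view: the mouth (bright ledge ends) is at row 146, with ledges at cols 293-316 and 328-350. The channel runs up the picture around cols 300-338, and the held holder's near end is at (325,200). I'll measure edges along rows.

```bash
python3 - <<'E'
from h import *
import pickle
c=pickle.load(open('w2.pkl','rb')); g=c['pixels'].max(2).astype(int)
for r in [5,30,60,90,110,130]: print(r,g[r,290:352].tolist())
print()
for r in [150,160,170,180,190]: print(r,g[r,288:354].tolist())
for u in [297,305,312,332,338,345]: print(u,g[138:152,u].tolist())
print('h',g[205,300:352].tolist(),'\n',g[192:204,325].tolist(),'\n', g[225,300:352].tolist(),'\n', g[270,300:352].tolist())
E
```

```text
5 [99, 98, 96, 96, 98, 99, 108, 120, 126, 131, 133, 135, 135, 133, 127, 115, 120, 121, 122, 121, 120, 121, 121, 121, 121, 122, 121, 121, 121, 120, 120, 120, 121, 121, 121, 114, 100, 99, 98, 105, 119, 117, 117, 117, 114, 115, 119, 129, 149, 164, 163, 162, 160, 160, 163, 164, 166, 167, 168, 168, 163, 158]
30 [121, 115, 101, 98, 99, 99, 100, 108, 120, 129, 135, 135, 136, 135, 134, 126, 113, 123, 123, 124, 122, 123, 123, 122, 121, 121, 122, 122, 121, 122, 122, 121, 121, 121, 115, 100, 98, 99, 97, 97, 104, 117, 118, 118, 117, 117, 120, 127, 143, 166, 164, 164, 166, 168, 168, 170, 171, 170, 163, 158, 156, 154]
60 [124, 123, 123, 115, 100, 99, 100, 99, 107, 122, 129, 135, 135, 135, 135, 137, 131, 110, 122, 122, 121, 122, 123, 122, 122, 123, 124, 123, 123, 123, 123, 123, 123, 122, 121, 115, 98, 99, 100, 100, 100, 111, 119, 117, 118, 118, 120, 126, 170, 218, 231, 233, 234, 235, 235, 230, 225, 222, 220, 220, 204, 160]
90 [178, 178, 178, 179, 173, 146, 99, 100, 102, 107, 123, 130, 136, 135, 134, 136, 137, 131, 116, 122, 122, 122, 122, 124, 123, 122, 123, 122, 122, 122, 122, 121, 123, 123, 123, 
[... 2946 characters left out ...]
, 113, 115, 114, 114, 115, 116, 115, 115, 115, 115, 116, 115, 115, 115, 115, 116, 117, 114, 117, 117, 116, 116, 116, 116, 117, 117, 116, 114, 123, 194, 238, 239, 239, 237, 232, 231, 233, 236] 
 [132, 131, 133, 81, 71, 77, 104, 112, 116, 116, 114, 115] 
 [53, 54, 54, 52, 53, 53, 53, 58, 68, 86, 91, 89, 90, 90, 90, 84, 70, 68, 70, 69, 70, 71, 70, 69, 69, 70, 70, 71, 70, 70, 70, 71, 71, 69, 70, 69, 93, 116, 115, 116, 116, 114, 95, 62, 59, 59, 59, 57, 46, 175, 235, 230] 
 [177, 166, 166, 165, 166, 167, 169, 173, 160, 99, 89, 90, 89, 84, 76, 82, 87, 87, 89, 88, 88, 89, 89, 88, 89, 89, 89, 89, 89, 88, 89, 88, 88, 88, 88, 84, 74, 50, 38, 70, 88, 84, 151, 207, 211, 215, 211, 201, 198, 201, 205, 208]
```

```bash
python3 - <<'E'
import cv2,numpy as np
w=cv2.imread('pics/wrist2.png'); t=cv2.imread('pics/scene2.png')
a=cv2.resize(w[125:275,290:355],(260,600),interpolation=cv2.INTER_CUBIC); b=cv2.resize(t[100:300,240:420],(540,600),interpolation=cv2.INTER_CUBIC)
cv2.imwrite('pics/crop2.png',np.hstack([a,b]))
E
```

```text
(no output)
```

View pics/crop2.png

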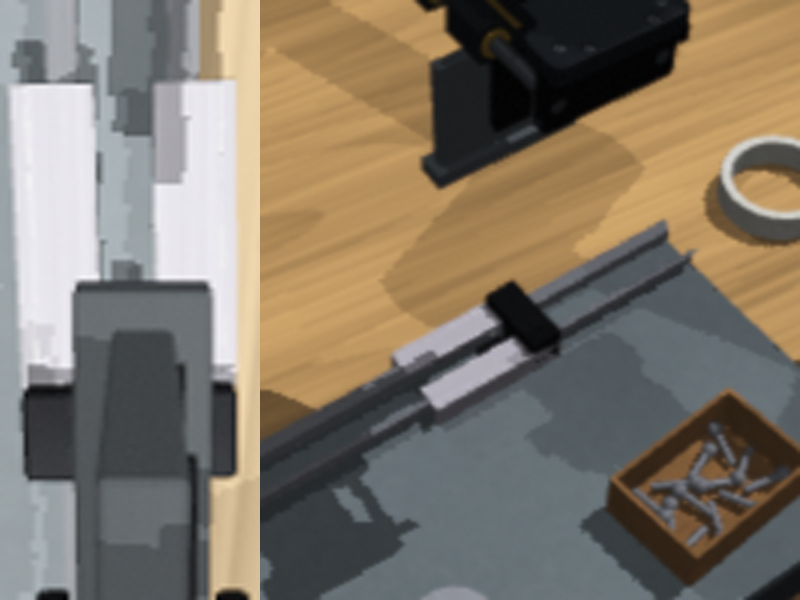

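Crop: the holder hangs upright between the jaws, foot end toward the mouth. The station slit, ledges and black end block are clearly visible.

```bash
python3 - <<'E'
from h import *
import pickle
c=pickle.load(open('w2.pkl','rb')); g=c['pixels'].max(2).astype(int)
L=ray(c,[(313.5,150),(313.7,160),(313.7,170),(313.8,180),(314.2,190)],.097)
R=ray(c,[(327.9,150),(328.1,160),(328.0,180),(328.3,190)],.097)
print('slit L',L[:,:2].round(4).tolist(),'\nR',R[:,:2].round(4).tolist())
OL=ray(c,[(292.3,150),(292.7,160),(293.1,170),(293.4,180),(293.9,190)],.097)
for r in (150,170,190): print(g[r,345:358].tolist(), c['pixels'][r,345:356,0].tolist())
def yaw(A): p=np.polyfit(A[:,1],A[:,0],1); return np.degrees(np.arctan(-p[0])),p
ribi=ray(c,[(304.8,5),(305.8,30),(306.8,60),(307.6,90),(308.6,130)],.090)
lipi=ray(c,[(329.6,5),(330.4,30),(330.9,60),(331.3,110),(332.0,130)],.0955)
for n,A in(('OL',OL),('rib',ribi),('lip',lipi),('L',L),('R',R)): y,p=yaw(A); print(n,y,'x at y=.03',np.polyval(p,.03),'x at -.1',np.polyval(p,-.1))
print('mouth',ray(c,[(303,145.6),(340,144.8)],.097))
st=sense(); T=st['ee_rot']; 
F=ray(c,[(308.3,197.8),(342.4,197.8)],.2648); print('foot end in tool cm',((F-st['tcp_pos'])@T*100).round(2))
pt=ray(c,[(314.5,270),(336,270)],.33); print('plate top',((pt-st['tcp_pos'])@T*100).round(2))
E
```

```text
slit L [[0.5379, 0.0346], [0.537, 0.0438], [0.5362, 0.0531], [0.5354, 0.0625], [0.5342, 0.0721]] 
R [[0.5244, 0.0334], [0.5234, 0.0426], [0.5218, 0.0613], [0.5206, 0.0709]]
[238, 234, 234, 229, 230, 232, 234, 235, 235, 234, 234, 236, 237] [238, 234, 234, 221, 180, 169, 171, 171, 171, 171, 171]
[234, 234, 234, 230, 232, 233, 232, 233, 233, 236, 236, 229, 221] [234, 234, 234, 222, 182, 170, 170, 170, 170, 173, 174]
[240, 237, 235, 230, 230, 231, 232, 235, 238, 235, 229, 220, 217] [240, 237, 235, 226, 195, 168, 170, 172, 175, 171, 166]
OL 5.9419624411662495 x at y=.03 0.5584460973631618 x at -.1 0.5719765243418248
rib 6.1427949008703475 x at y=.03 0.5426721330008257 x at -.1 0.5566633405448329
lip 6.352304536376841 x at y=.03 0.5206807348054031 x at -.1 0.535153002250512
L 5.446501623508987 x at y=.03 0.5383749641955873 x at -.1 0.5507700420520678
R 5.597167969304688 x at y=.03 0.5247225450895653 x at -.1 0.5374626691176538
mouth [[0.54804176 0.03148636 0.097     ]
 [0.51355216 0.02770133 0.097     ]]
foot end in tool cm [[ 4.43 -0.88  3.46]
 [ 4.43  0.84  3.47]]
plate top [[ 3.05 -0.38 -3.06]
 [ 3.05  0.34 -3.05]]
```

```bash
python3 -c "
from h import *
delta([.541,-.060,.16],186)"
```

```text
rv [ 0.0003 -0.0001 -0.0161] cm [15.67 -0.6  13.95] pos [0.5211 0.0955 0.2994] yaw -174.92 t 5.6833
```

Emit:
{"api": "arm_command", "payload": {"deltas": [[0, 0, -0.016, 2, 0, 0, 1], [0, 0, -0.016, 5, -0.1, 0, 1], [0, 0, -0.016, 8.5, -0.3, 0, 1], [0, 0, -0.016, 12, -0.5, 0, 1], [0, 0, -0.016, 14.5, -0.6, 1, 1], [0, 0, -0.016, 15.7, -0.6, 4, 1], [0, 0, -0.016, 15.7, -0.6, 8, 1], [0, 0, -0.016, 15.7, -0.6, 11, 1]]}}

```text
time_s: 6.35
tcp_pos: [0.5402, -0.0613, 0.1875]
ee_rot: [[0.102, -0.995, -0.001], [-0.995, -0.102, 0.001], [-0.001, 0.001, -1.0]]
wrist_force: [0.0, 0.2, -2.6]
gripper_width: 0.088
gripper_force: 30.0
```

Emit:
{"api": "arm_command", "payload": {"deltas": [[0, 0, 0, 0, 0, 1.5, 1], [0, 0, 0, 0, 0, 2.5, 1], [0, 0, 0, 0, 0, 2.9, 1], [0, 0, 0, 0, 0, 2.9, 1], [0, 0, 0, 0, 0, 2.9, 1], [0, 0, 0, 0, 0, 2.9, 1]]}}

```text
time_s: 6.85
tcp_pos: [0.5423, -0.0593, 0.1621]
ee_rot: [[0.106, -0.994, 0.003], [-0.994, -0.106, 0.0], [0.0, -0.003, -1.0]]
wrist_force: [0.5, 0.5, -1.7]
gripper_width: 0.094
gripper_force: 30.0
```

```bash
python3 -c "
from h import *
delta([.541,-.060,.1245],186)
c=capture('wrist'); save(c,'wrist3'); import pickle; pickle.dump(c,open('w3.pkl','wb'))
a=cv2.resize(c['pixels'][0:300,240:400],(320,600)); s=capture('scene'); save(s,'scene3')
b=cv2.resize(s['pixels'][150:300,190:310],(480,600)); cv2.imwrite('pics/crop3.png',np.hstack([a,b]))"
```

```text
rv [-0.0033 -0.0001  0.0016] cm [0.06 0.15 3.76] pos [ 0.5423 -0.0593  0.1621] yaw -173.91 t 6.85
```

View pics/crop3.png

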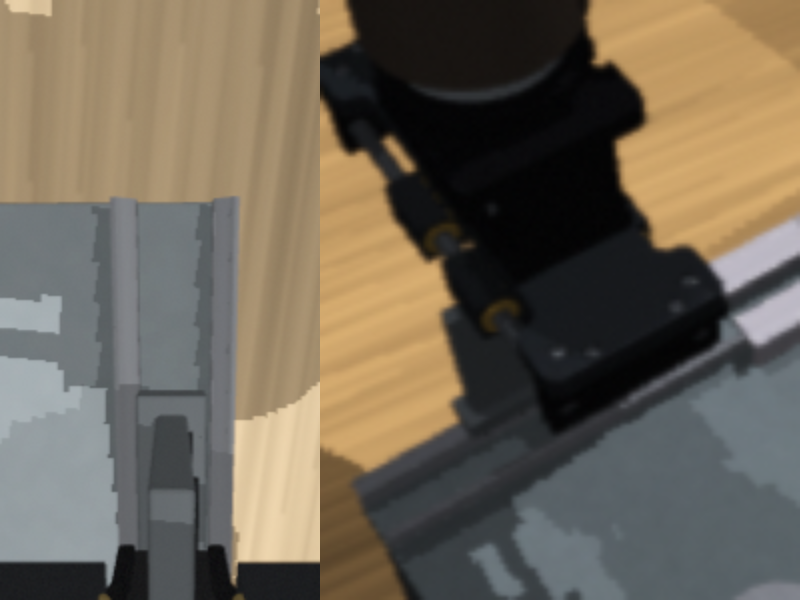

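The crop shows the foot over the channel, rib edge near u=308 and lip floor edge near u=338, with the channel end at row 100. I'll check the centring numerically.

```bash
python3 - <<'E'
from h import *
import pickle
c=pickle.load(open('w3.pkl','rb')); g=c['pixels'].max(2).astype(int)
for r in (110,130,150,180,205): print(r,g[r,290:362].tolist())
st=sense(); T=st['ee_rot']; f=lambda uv,z: ((ray(c,uv,z)-st['tcp_pos'])@T*1000).round(1).tolist()
print(st['tcp_pos'])
print('floor L,R',f([(308.5,180),(338.5,180)],.08)); print('floor far',f([(308.5,110),(338.5,110)],.08))
print('foot',f([(308.8,198),(342.5,198)],st['tcp_pos'][2]-.0345))
E
```

```text
110 [99, 98, 98, 98, 102, 111, 117, 120, 130, 131, 133, 135, 136, 135, 136, 134, 131, 128, 117, 118, 123, 123, 123, 123, 124, 124, 123, 123, 123, 123, 123, 123, 124, 123, 123, 124, 123, 123, 124, 124, 124, 125, 125, 124, 123, 123, 125, 125, 117, 100, 99, 99, 99, 99, 99, 96, 105, 121, 116, 116, 118, 119, 120, 116, 116, 113, 116, 127, 133, 146, 172, 168]
130 [98, 99, 99, 99, 99, 106, 118, 120, 127, 131, 132, 136, 136, 136, 136, 134, 134, 132, 122, 113, 122, 123, 123, 123, 124, 124, 123, 124, 123, 123, 123, 123, 123, 125, 126, 127, 125, 125, 123, 124, 123, 123, 124, 123, 123, 123, 124, 122, 115, 98, 97, 97, 99, 96, 98, 97, 104, 115, 117, 117, 117, 119, 119, 114, 103, 107, 120, 131, 136, 155, 164, 161]
150 [100, 100, 98, 99, 98, 103, 111, 118, 123, 131, 132, 134, 135, 137, 136, 136, 135, 134, 123, 109, 124, 123, 124, 123, 122, 123, 123, 123, 124, 124, 124, 125, 125, 126, 126, 125, 125, 126, 125, 126, 127, 125, 125, 125, 124, 124, 123, 124, 117, 101, 98, 98, 100, 99, 97, 100, 111, 116, 116, 120, 120, 120, 119, 118, 114, 116, 125, 134, 139, 156, 161, 161]
180 [99, 100, 101, 100, 100, 99, 1
[... 163 characters left out ...]
 123, 123, 122, 124, 124, 122, 123, 123, 115, 98, 99, 100, 98, 98, 99, 97, 96, 112, 119, 119, 118, 119, 119, 119, 116, 113, 119, 132, 135, 156, 167, 168, 169]
205 [159, 160, 144, 97, 98, 98, 98, 103, 107, 107, 106, 106, 106, 107, 108, 109, 107, 101, 91, 108, 114, 114, 113, 113, 114, 113, 113, 115, 116, 115, 115, 116, 116, 115, 115, 116, 116, 116, 115, 115, 115, 116, 116, 116, 116, 117, 117, 116, 115, 116, 116, 115, 105, 96, 93, 96, 117, 118, 119, 120, 120, 119, 117, 116, 116, 126, 135, 146, 170, 172, 173, 172]
[ 0.54198075 -0.05921789  0.16187058]
floor L,R [[48.4, -11.3, 81.9], [48.4, 7.5, 81.8]]
floor far [[89.9, -10.7, 81.9], [89.9, 7.2, 81.8]]
foot [[44.8, -9.0, 34.5], [44.8, 7.9, 34.5]]
```

Emit:
{"api": "arm_command", "payload": {"deltas": [[0, 0, 0, 0, 0, 1.2, 1], [0, 0, 0, 0, 0, 2.2, 1], [0, 0, 0, 0, 0, 2.8, 1], [0, 0, 0, 0, 0, 3.1, 1], [0, 0, 0, 0, 0, 3.3, 1], [0, 0, 0, 0, 0, 3.5, 1], [0, 0, 0, 0, 0, 3.6, 1], [0, 0, 0, 0, 0, 3.6, 1]]}}

```text
time_s: 7.62
tcp_pos: [0.5415, -0.0594, 0.1247]
ee_rot: [[0.106, -0.994, 0.0], [-0.994, -0.106, -0.0], [0.0, -0.0, -1.0]]
wrist_force: [-1.5, 0.5, -0.7]
gripper_width: 0.096
gripper_force: 30.0
```

Emit:
{"api": "arm_command", "payload": {"deltas": [[0, 0, 0, 0, 0, 0.1, 1], [0, 0, 0, 0, 0, 0.1, 1], [0, 0, 0, 0, 0, 0.1, 1]]}}

```text
time_s: 7.87
tcp_pos: [0.5416, -0.0594, 0.1245]
ee_rot: [[0.106, -0.994, 0.001], [-0.994, -0.106, -0.0], [0.0, -0.001, -1.0]]
wrist_force: [-1.4, -0.1, 4.6]
gripper_width: 0.089
gripper_force: 30.0
```

Emit:
{"api": "arm_command", "payload": {"deltas": [[0, 0, 0, 0, 0, 0.1, 1], [0, 0, 0, 0, 0, 0.1, 1], [0, 0, 0, 0, 0, 0.1, 1]]}}

```text
time_s: 8.12
tcp_pos: [0.5417, -0.0594, 0.1245]
ee_rot: [[0.106, -0.994, 0.002], [-0.994, -0.106, -0.0], [0.0, -0.001, -1.0]]
wrist_force: [-2.8, 1.4, 10.0]
gripper_width: 0.088
gripper_force: 30.0
```

Emit:
{"api": "arm_command", "payload": {"deltas": [[0, 0, 0, -0.4, 0.05, -0.08, 1], [0, 0, 0, -1, 0.05, -0.08, 1], [0, 0, 0, -1.8, 0.05, -0.08, 1], [0, 0, 0, -2.6, 0.05, -0.08, 1], [0, 0, 0, -3.2, 0.05, -0.08, 1], [0, 0, 0, -3.6, 0.05, -0.08, 1], [0, 0, 0, -3.8, 0.05, -0.08, 1], [0, 0, 0, -3.8, 0.05, -0.08, 1]]}}

```text
time_s: 8.78
tcp_pos: [0.5378, -0.0213, 0.1245]
ee_rot: [[0.107, -0.994, 0.003], [-0.994, -0.107, -0.001], [0.001, -0.003, -1.0]]
wrist_force: [-0.6, -2.2, 6.3]
gripper_width: 0.093
gripper_force: 30.0
```

```bash
python3 -c "
from h import *
delta([.5316-.1045*.017,.0296+.9945*.017,.1245],186)
s=capture('scene'); save(s,'scene4'); t=capture('top'); save(t,'top4')
a=cv2.resize(s['pixels'][170:270,230:350],(480,400)); b=cv2.resize(t['pixels'][235:285,270:350],(320,200)); im=np.zeros((400,800,3),np.uint8); im[:,:480]=a; im[:200,480:]=b; cv2.imwrite('pics/crop4.png',im)"
```

```text
rv [-0.0027 -0.0009  0.0026] cm [-6.83  0.07 -0.01] pos [ 0.5378 -0.0213  0.1245] yaw -173.85 t 8.7833
```

View pics/crop4.png

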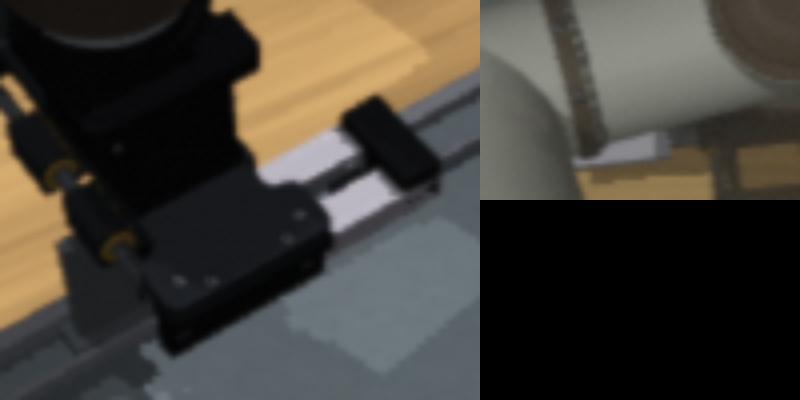

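The holder stands in the channel short of the mouth, with the plate visible at the left and the station clear ahead. Next I slide it in under the ledges.

Emit:
{"api": "arm_command", "payload": {"deltas": [[0, 0, 0, -0.4, 0.02, -0.02, 1], [0, 0, 0, -1, 0.02, -0.04, 1], [0, 0, 0, -1.7, 0.03, -0.04, 1], [0, 0, 0, -2.5, 0.03, -0.04, 1], [0, 0, 0, -3.3, 0.04, -0.04, 1], [0, 0, 0, -4, 0.05, -0.04, 1], [0, 0, 0, -4.6, 0.05, -0.04, 1], [0, 0, 0, -5, 0.05, -0.04, 1]]}}

```text
time_s: 9.55
tcp_pos: [0.5314, 0.0285, 0.1245]
ee_rot: [[0.107, -0.994, 0.001], [-0.994, -0.107, -0.001], [0.001, -0.001, -1.0]]
wrist_force: [0.3, -4.2, 6.5]
gripper_width: 0.089
gripper_force: 30.0
```

Emit:
{"api": "arm_command", "payload": {"deltas": [[0, 0, 0, -0.3, 0, 0, 1], [0, 0, 0, -0.6, 0, 0, 1], [0, 0, 0, -0.8, 0, 0, 1], [0, 0, 0, -1, 0, 0, 1], [0, 0, 0, -1.2, 0, 0, 1], [0, 0, 0, -1.4, 0, 0, 1], [0, 0, 0, -1.6, 0, 0, 1], [0, 0, 0, -1.6, 0, 0, 1]]}}

```text
time_s: 10.22
tcp_pos: [0.5297, 0.0429, 0.1246]
ee_rot: [[0.107, -0.994, 0.001], [-0.994, -0.107, -0.003], [0.003, -0.0, -1.0]]
wrist_force: [2.9, -9.6, 6.9]
gripper_width: 0.095
gripper_force: 30.0
```

Emit:
{"api": "arm_command", "payload": {"deltas": [[0, 0, 0, -0.1, 0.02, 0, 1], [0, 0, 0, -0.2, 0.02, 0, 1], [0, 0, 0, -0.3, 0.03, 0, 1], [0, 0, 0, -0.3, 0.03, 0, 1]]}}

```text
time_s: 10.55
tcp_pos: [0.5294, 0.0454, 0.1246]
ee_rot: [[0.107, -0.994, 0.001], [-0.994, -0.107, -0.003], [0.003, -0.001, -1.0]]
wrist_force: [2.6, -11.5, 5.8]
gripper_width: 0.09
gripper_force: 30.0
```

Emit:
{"api": "arm_command", "payload": {"deltas": [[0, 0, 0, -0.1, 0, 0, 1], [0, 0, 0, -0.2, 0, 0, 1], [0, 0, 0, -0.2, 0, 0, 1], [0, 0, 0, -0.2, 0, 0, 1]]}}

```text
time_s: 10.88
tcp_pos: [0.5292, 0.0471, 0.1246]
ee_rot: [[0.107, -0.994, 0.001], [-0.994, -0.107, -0.004], [0.004, -0.001, -1.0]]
wrist_force: [2.6, -11.8, 5.3]
gripper_width: 0.09
gripper_force: 30.0
```

Emit:
{"api": "arm_command", "payload": {"deltas": [[0, 0, 0, -0.1, 0, 0, 1], [0, 0, 0, -0.2, 0, 0, 1], [0, 0, 0, -0.2, 0, 0, 1], [0, 0, 0, -0.2, 0, 0, 1]]}}

```text
time_s: 11.22
tcp_pos: [0.5291, 0.0475, 0.1248]
ee_rot: [[0.107, -0.994, 0.001], [-0.994, -0.107, -0.006], [0.006, -0.0, -1.0]]
wrist_force: [5.1, -17.8, 5.3]
gripper_width: 0.087
gripper_force: 30.0
```

Emit:
{"api": "arm_command", "payload": {"deltas": [[0, 0, 0, -0.1, 0, 0, 1], [0, 0, 0, -0.1, 0, 0, 1], [0, 0, 0, -0.1, 0, 0, 1]]}}

```text
time_s: 11.47
tcp_pos: [0.5291, 0.0479, 0.125]
ee_rot: [[0.107, -0.994, 0.001], [-0.994, -0.107, -0.007], [0.007, 0.0, -1.0]]
wrist_force: [5.1, -19.2, 6.1]
gripper_width: 0.087
gripper_force: 30.0
```

```bash
python3 - <<'E'
from h import *
c=capture('wrist'); s=capture('scene')
g=c['pixels'].max(2).astype(int); print(g[150:215,325].tolist()); print(g[205,295:355].tolist())
for v in range(192,202): 
    P=ray(c,[(325,v)],.09)[0]; print(v, P.round(4), 'past mouth mm', (np.dot(P[:2]-[.5316,.0296],[-.1045,.9945])*1000).round(1))
a=cv2.resize(c['pixels'][90:290,260:390],(390,600)); b=cv2.resize(s['pixels'][150:270,240:322],(410,600)); cv2.imwrite('pics/crop5.png',np.hstack([a,b]))
st=sense(); print(st['time_s'],st['tcp_pos'],st['wrist_force'])
E
```

```text
[123, 124, 122, 123, 123, 123, 123, 123, 124, 124, 124, 124, 124, 123, 123, 123, 123, 124, 123, 124, 124, 124, 124, 125, 122, 124, 124, 124, 123, 123, 123, 123, 124, 124, 124, 125, 125, 124, 124, 125, 125, 125, 124, 99, 75, 73, 87, 107, 115, 115, 117, 115, 115, 116, 116, 116, 88, 72, 72, 69, 71, 71, 71, 71, 71]
[133, 133, 132, 133, 134, 135, 135, 129, 104, 94, 100, 100, 95, 90, 106, 115, 114, 114, 115, 114, 114, 114, 113, 114, 113, 115, 114, 115, 116, 116, 116, 115, 116, 116, 115, 115, 116, 115, 116, 117, 117, 116, 117, 116, 116, 117, 116, 109, 100, 98, 96, 108, 119, 118, 117, 117, 115, 117, 116, 116]
192 [5.347e-01 3.000e-04 9.000e-02] past mouth mm -29.4
193 [0.5346 0.0008 0.09  ] past mouth mm -28.9
194 [0.5346 0.0013 0.09  ] past mouth mm -28.4
195 [0.5345 0.0018 0.09  ] past mouth mm -27.9
196 [0.5345 0.0023 0.09  ] past mouth mm -27.4
197 [0.5344 0.0028 0.09  ] past mouth mm -26.9
198 [0.5344 0.0033 0.09  ] past mouth mm -26.4
199 [0.5343 0.0038 0.09  ] past mouth mm -25.9
200 [0.5342 0.0043 0.09  ] past mouth mm -25.4
201 [0.5342 0.0049 0.09  ] past mouth mm -24.9
11.5667 [0.52906763 0.04789633 0.12499859] [  4.86284131 -20.37558748   6.56090692]
```

View pics/crop5.png

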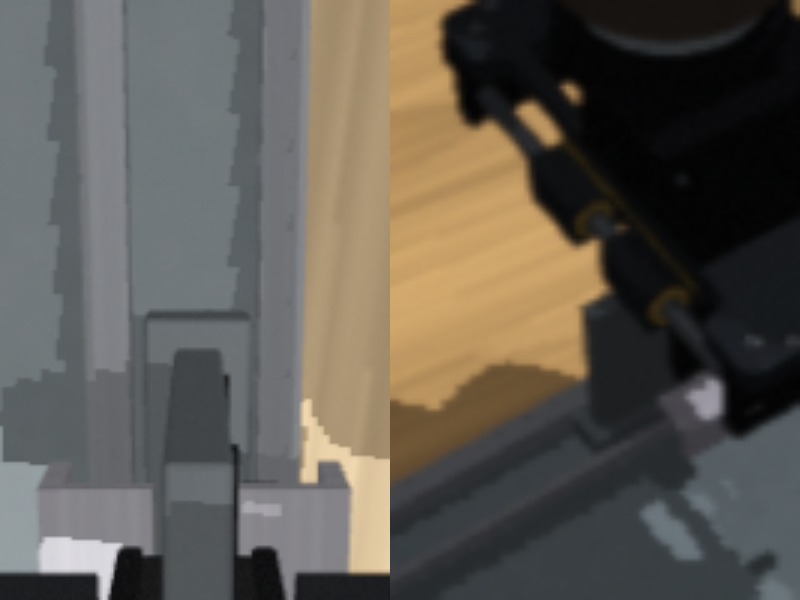

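The foot's trailing end (row 196) is about 27 mm before the mouth, and fully home puts it at 28. The foot is flat in the channel under the ledges, and the push is steady at about 20 N after the force jump at the shoulders. I'll hold briefly, then hand in.

Emit:
{"api": "arm_command", "payload": {"deltas": [[0, 0, 0, 0, 0, 0, 1], [0, 0, 0, 0, 0, 0, 1], [0, 0, 0, 0, 0, 0, 1], [0, 0, 0, 0, 0, 0, 1], [0, 0, 0, 0, 0, 0, 1], [0, 0, 0, 0, 0, 0, 1]]}}

```text
time_s: 12.07
tcp_pos: [0.5291, 0.0479, 0.125]
ee_rot: [[0.107, -0.994, 0.001], [-0.994, -0.107, -0.007], [0.007, 0.0, -1.0]]
wrist_force: [5.2, -19.8, 6.5]
gripper_width: 0.092
gripper_force: 30.0
```

```bash
python3 -c "
from station import finish_job; print(finish_job())"
```

```text
the job is handed in; nothing more can be done
None
```

I slid the label holder along the channel until it stopped against the shoulders and handed the job in at 12.1 s, with the gripper still holding it there at a steady push of about 20 N. The last camera check put its trailing end within about 1 mm of fully home. I never saw the card itself, so that it faces the front is inferred from the holder's bare back.

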